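# Sort ball bearings out through the spout of a sorting tray

### The job

Sort the three ball bearings out of the tray: with the fingertips, slide them along the tray and out through its narrow spout one at a time, so that each drops into the red bin below and only one bearing is ever in the spout. Just push them, do not pick anything up; the brass nut stays on the tray, and the paint tin, mug and brush are left undisturbed.

Things in the scene. Friction and masses are not known exactly. Their poses are not given: they have to be found in the camera images.
- tray: green steel sorting tray fixed on a plywood stand (base x -160 to 250 mm, y +/-105). Origin at table height; x points to the spout, y left of that, z up. Flat floor at z = 90 mm inside a rim 14 mm high, 3 mm thick. Inside: straight part x -150 to 20 mm, y +/-100; taper x 20 to 100 mm, its straight walls closing from y +/-100 to +/-25; then the spout, a level channel 50 mm wide, x 100 to 130 mm
- spout_lip (a point): middle of the spout's open end (tray x = 130 mm), on the edge of the floor, 90 mm above the table; axes as the tray's, x points outwards. A bearing tips over this edge when its centre passes it. It counts as in the spout from the time its centre is within 45 mm of this edge until it drops
- bin_floor (a point): centre of the inner floor of the open red plastic bin fixed on the base under the spout's end; axes as the tray's. Inside 109 mm (x) by 94 mm (y); walls 63 mm above this floor, the far one (+x) 81 mm; they end 8 mm below the tray's underside. The spout's edge is over the bin, 75 mm above its floor and 40 mm to -x of this point
- bearing1: sealed steel ball bearing, a flat disc 35 mm across and 11 mm thick (bright rims, black seal ring, dark 15 mm bore), lying flat and loose on the tray's floor; about 45 g. Origin at its centre, 5.5 mm above the floor it lies on. The three bearings are alike
- bearing2: sealed steel ball bearing, a flat disc 35 mm across and 11 mm thick (bright rims, black seal ring, dark 15 mm bore), lying flat and loose on the tray's floor; about 45 g. Origin at its centre, 5.5 mm above the floor it lies on. The three bearings are alike
- bearing3: sealed steel ball bearing, a flat disc 35 mm across and 11 mm thick (bright rims, black seal ring, dark 15 mm bore), lying flat and loose on the tray's floor; about 45 g. Origin at its centre, 5.5 mm above the floor it lies on. The three bearings are alike
- nut: brass hexagon nut, 30 mm across flats, 35 mm across corners, 16 mm high, 64 g, lying flat and loose on the tray's floor; it stays on the tray. Origin at its centre, 8 mm above the floor
- paint_tin: closed paint tin with a yellow label, 72 mm across, 85 mm tall, standing loose on the table beside the tray; to be left alone. Origin at the centre of its underside
- mug: blue mug, 76 mm across, 85 mm tall, standing loose on the table beyond the bin; to be left alone. Origin at the centre of its underside
- brush: paint brush 200 mm long, 42 mm wide, 20 mm high, lying loose on the table behind the tray's closed end; to be left alone. Origin at the middle of its length, on its underside
Not all that is in view belongs to the job. Leave any green or purple look-alike of the bearing1 alone.

How it is judged:
By the outcome, as a careful person would: the job done as asked, in the order asked, and still so for the second after the job is handed in, with the robot touching nothing.
It also fails if it takes over 70 s, if anything falls off the work surface, if the arm or the gripper's body presses on something with over 40 N, if the wrist force passes 120 N, or if a joint passes its speed limit or range.

### The arm

A 7-joint arm with a two-finger parallel gripper is mounted at the origin on the work surface. World frame = base frame: x ahead of the robot, y to its left, z up, the work surface at z = 0. Lengths are in m, angles in degrees, forces in N, time in s.
With the tool pointing down it reaches from about 0.425 to 0.875 m from the base axis. Payload 4.7 kg.
Tool frame: the origin (TCP) lies midway between the tips of the shut fingers; the grasp point (between the pads) lies env.grip_point_offset behind it (env.grip_point_offset is the distance from the TCP to the grasp point, in m); x points along the fingers, y is the direction in which the jaws open and shut, and the axes are right-handed (so a half turn about x gives the same grasp; the last joint's range is limited). The gripper opens to 87 mm and grips with 3 to 60 N. Pads are 19 mm wide; open, the fingers measure 117 mm over their backs; the gripper's body (75 mm by 190 mm) begins 51 mm behind the grasp point.
Start: joints at [71.396, 18.392, -4.016, 83.108, 1.295, 78.541, -3.26], TCP at [0.216, -0.613, 0.223] pointing down, gripper open.
Joint ranges: [-163.93, 163.93], [-17.29, 119.83], [-79.2, 71.16], [3.27, 140.29], [-89.18, 269.18], [5.43, 117.66], [-154.24, 154.24]. Speed limits (degrees/s): [147.25, 147.25, 180, 180, 180, 180, 180].

### API

Orientations are given as [roll, pitch, yaw] about the fixed x, y, z axes, in that order (R = Rz(yaw) Ry(pitch) Rx(roll)).
In Python, from cell import readout, read_camera, camera_params, sign_off, spot_in, pinpoint, env gives the robot as it stands.
- The arm moves only by the shell command python3 -m pendant 'ROWS' [OPENING] [FORCE]. ROWS is a JSON object of lists of equal length, an entry for each row: "xyz": the shift along the world's x, y, z in m, a list of three; "turn": the turn about the world's z in rad. A call has 1 to 10 rows; each row shifts and turns the pose as measured when the row begins; what a row does not reach is not made up. A row lasts 1/8 s, in which the tool goes at most 62.5 mm and 10.7 degrees, less where a joint would pass 70% of its speed; a pose out of reach is approached as far as the arm can. A call is refused whole if a number of a shift passes 0.0625 or a number of a turn 0.188, either way. A call with a gripper value outside its range is refused whole. OPENING is the opening, from 0 (shut) to 1 (fully open), set as the call begins (- or left out, the last holds). The fingers move at their own pace and stop on an object; FORCE is the grip in N (left out, the last holds). Time passes only in rows, so rows that do not move let the fingers close. It gives the time, the measured TCP pose, the force and the opening at its end, in the units of the state.
- readout.get_obs(): the state, without advancing time (a new reading comes with each control period).
- read_camera(name): name is "scene" or "top" or "wrist"; returns the picture (384x512x3 uint8, red, green, blue); there is no depth.
- camera_params(name): a dict with "fx", "fy", "cx", "cy" (pixels), "rvec" (rotation vector, rad) and "tvec" (3), from world to camera coordinates, as OpenCV has them; the wrist camera has in their place "hand_eye" (4x4, takes a point from camera to tool coordinates, whose origin is the TCP and whose axes are the tool frame's). Camera axes: x right, y down, z forward; pixel columns grow to the right and rows downward; lengths in m; the calibration is good to about 2 mm. A picture is of the moment at which its call begins: read the wrist's pose just before it. camera_params takes no time and is no camera call.
- sign_off(): hands the job in, once; it reports no verdict.
Trained networks look in the newest picture that a camera, given by its name, has taken for a name from the list of things; names that differ only in an ending like _2 or _b are one class to them, and where a whole thing is asked for, a point or a joint stands for the part that bears it (a point fixed in the world has none). Each returns a list of dicts, best first, with "score" (0 to 1); they miss things now and then, are a little off and sometimes report something else, mostly with a low value. They report only what shows in the picture. A call takes as long as a camera call. They do not tell look-alikes from the thing itself.
- spot_in(camera, name): "at" ([x, y, z] in m, in the coordinates of the camera as it stood for that picture, good to about 4 mm: the middle of the surface that is visible of it).
- pinpoint(camera, name): "at" ([x, y, z] in m, in the coordinates of the camera as it stood for that picture, good to about 4 mm: a listed point, or the origin of a listed thing).
The state is a dict: "time_s": time; "qpos": joint angles; "joint_velocities": joint speeds; "effort": joint torques, N m; "tool_pos": TCP position; "tool_rot": TCP orientation; "force": force on the tool from outside, world axes, zero at the start; "wrist_torque": the same for the moment, N m; "grip_width": finger opening in m.
Only numpy, scipy, OpenCV 4.12 (cv2) and the standard library are available. Lean on these libraries where they do the work, as an engineer would, in place of code of your own. Each camera call takes 0.05 s, during which the arm holds its last target.

## Working session

There is one attempt and no reset: what is moved stays moved. The work goes in short steps, Python scripts to look and compute and a shell command to move; the robot and the scene stay as the last step left them, time stands still between calls to the robot, and variables do not carry over. Pictures are saved under pics/ and viewed, and the job is handed in when it is done.

```bash
mkdir -p pics; ls
cat > h.py <<'E'
import numpy as np, cv2
from cell import readout, read_camera, camera_params, sign_off, spot_in, pinpoint, env
def ext(name):
    p=camera_params(name)
    K=np.array([[p['fx'],0,p['cx']],[0,p['fy'],p['cy']],[0,0,1.]])
    if 'rvec' in p:
        R=cv2.Rodrigues(np.array(p['rvec'],float))[0]; t=np.array(p['tvec'],float).reshape(3)
        return K,R,t
    from scipy.spatial.transform import Rotation as Ro
    o=readout.get_obs()
    T=np.eye(4);T[:3,:3]=Ro.from_euler('xyz',o['tool_rot'],degrees=True).as_matrix();T[:3,3]=o['tool_pos']
    M=np.linalg.inv(T@np.array(p['hand_eye']))
    return K,M[:3,:3],M[:3,3]
def c2w(name,at,E=None):
    K,R,t=E or ext(name)
    return R.T@(np.array(at)-t)
def px2w(E,u,v,z):
    K,R,t=E
    d=R.T@np.linalg.inv(K)@np.array([u,v,1.]); c=-R.T@t
    return c+d*(z-c[2])/d[2]
def w2px(E,P):
    K,R,t=E
    q=K@(R@np.array(P)+t); return q[:2]/q[2]
def save(img,fn):
    cv2.imwrite(fn,cv2.cvtColor(img,cv2.COLOR_RGB2BGR))
E
python3 - <<'E'
from h import *
print(readout.get_obs())
for n in ['scene','top']:
    save(read_camera(n),f'pics/{n}0.png')
    E=ext(n)
    for k in ['tray','spout_lip','bin_floor','bearing1','nut','paint_tin','mug','brush']:
        for d in pinpoint(n,k)[:4]:
            print(n,k,round(d['score'],2),np.round(c2w(n,d['at'],E),4),np.round(w2px(E,c2w(n,d['at'],E))))
E
```

```text
pics
{'time_s': 0.0, 'qpos': array([71.39729113, 18.43928596, -4.01528819, 83.17624077,  1.2957947 ,
       78.54147004, -3.25936061]), 'joint_velocities': array([-0.15042924, -0.04561489, -0.01340593, -0.08189687, -0.01498197,
        0.02750897,  0.00641443]), 'effort': array([ 3.09441680e-05, -4.91287422e+01, -4.04000301e-01, -3.12528741e+01,
       -6.40635495e-02,  4.37452400e-02,  2.13025046e-04]), 'tool_pos': array([ 0.21577258, -0.61253721,  0.22144721]), 'tool_rot': array([-86.55637211,  89.88809113, 112.85668321]), 'force': array([-0.39193161, -0.33443794, -0.71325871]), 'wrist_torque': array([ 0.01514031, -0.02949328, -0.00136377]), 'grip_width': 0.08689814947678587}
scene tray 0.83 [ 0.5457  0.0583 -0.0032] [272. 218.]
scene spout_lip 0.73 [0.5626 0.1884 0.0886] [302. 222.]
scene bin_floor 0.69 [0.5654 0.2286 0.0129] [311. 252.]
scene bearing1 0.61 [0.4998 0.073  0.0978] [288. 187.]
scene bearing1 0.6 [0.3715 0.1394 0.0014] [334. 204.]
scene bearing1 0.55 [0.3702 0.0639 0.0031] [316. 191.]
scene bearing1 0.54 [0.5834 0.0608 0.0947] [263. 199.]
scene nut 0.6 [ 0.575  -0.0169  0.0958] [247. 183.]
scene paint_tin 0.59 [ 0.7196  0.1312 -0.0039] [240. 265.]
scene mug 0.58 [ 0.5836  0.3856 -0.0016] [354. 299.]
scene brush 0.56 [ 0.5336 -0.1824 -0.0019] [226. 178.]
top tray 0.79 [ 0.5456  0.0591 -0.0041] [235. 205.]
top spout_lip 0.85 [0.5613 0.1846 0.0922] [176. 194.]
top spout_lip 0.71 [ 0.4947 -0.0093  0.0948] [265. 227.]
top bin_floor 0.8 [0.568  0.223  0.0165] [165. 193.]
top bearing1 0.74 [0.5069 0.0718 0.0897] [228. 221.]
top bearing1 0.74 [0.3704 0.0646 0.0063] [230. 279.]
top bearing1 0.7 [ 0.3616 -0.0351  0.0046] [273. 284.]
top bearing1 0.62 [ 0.4949 -0.0062  0.0946] [264. 227.]
top nut 0.45 [ 0.5737 -0.016   0.0948] [269. 191.]
top mug 0.69 [ 0.5783  0.3808 -0.0023] [100. 187.]
top brush 0.73 [ 5.301e-01 -1.883e-01  4.000e-04] [338. 214.]
```

Run:
```python
import cv2
a=cv2.imread('pics/top0.png')[140:320,80:380]; cv2.imwrite('pics/top0z.png',cv2.resize(a,None,fx=2.66,fy=2.66,interpolation=cv2.INTER_CUBIC))
a=cv2.imread('pics/scene0.png')[140:340,180:430]; cv2.imwrite('pics/scene0z.png',cv2.resize(a,None,fx=3,fy=3,interpolation=cv2.INTER_CUBIC))
```

```text
(no output)
```

View pics/top0z.png

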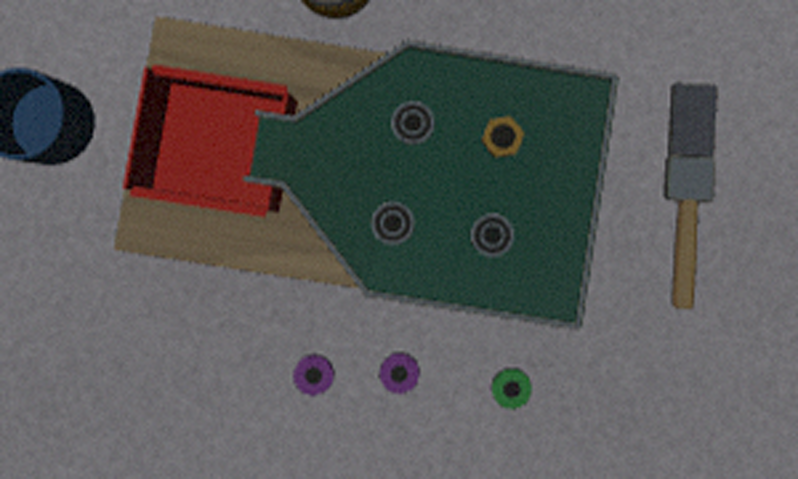

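View pics/scene0z.png

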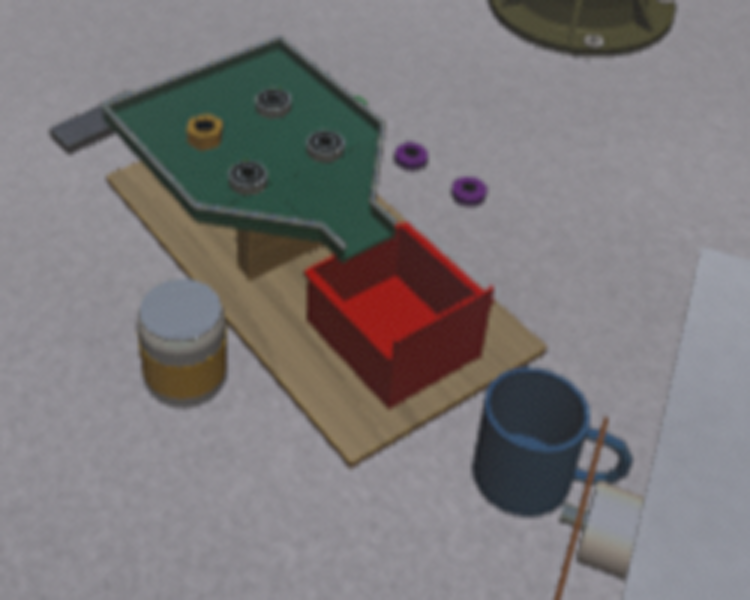

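Run:
```python
from h import *
from scipy.optimize import least_squares
from scipy.spatial.transform import Rotation as Ro
E=ext('top')
f=lambda u,v:(80+u/2.66-.3,140+v/2.66-.3)
# outer rim top corners, hand read from zoom
obs=[((-153,-103),(581,327)),((-153,103),(617,76)),((22,102),(405,41)),((22,-102),(366,293))]
def P(p,loc,z):
    a=p[2];c,s=np.cos(a),np.sin(a);x,y=np.array(loc)/1000
    return np.array([p[0]+c*x-s*y,p[1]+s*x+c*y,z])
def r(p): return np.concatenate([np.array(w2px(E,P(p,l,.104)))-f(*q) for l,q in obs])
s=least_squares(r,[.5456,.0587,np.radians(82.7)]);print(s.x,np.degrees(s.x[2]),np.round(s.fun,1))
p=s.x
print('lip',P(p,(130,0),.09), 'lip px zoom',(w2px(E,P(p,(130,0),.09))-[80,140])*2.66)
# bearings
for n,q in [('A lowerleft',(393,223)),('B upper',(412,122)),('C right',(492,235)),('nut',(503,136))]:
    w=px2w(E,*f(*q),.101 if n!='nut' else .106)
    c,s_=np.cos(p[2]),np.sin(p[2]);d=w[:2]-p[:2]
    print(n,np.round(w,4),'tray',np.round([c*d[0]+s_*d[1],-s_*d[0]+c*d[1]],4))
print(p.tolist()); np.save('tray.npy',p)
o=readout.get_obs();R=Ro.from_euler('xyz',o['tool_rot'],degrees=True).as_matrix();print(np.round(R,3),env.grip_point_offset,o['time_s'])
```

```text
[ 0.53015848 -0.07306737 -1.65333151] -94.72891790769023 [-79.2 -10.6 -81.8 -12.3  78.6  10.3  83.8  10.5]
lip [ 0.51944109 -0.20262484  0.09      ] lip px zoom [729.11548197 207.88753685]
A lowerleft [0.5006 0.0717 0.101 ] tray [-0.1419 -0.0414]
B upper [0.5822 0.0589 0.101 ] tray [-0.1358  0.0409]
C right [ 0.493  -0.0078  0.101 ] tray [-0.062  -0.0424]
nut [ 0.5725 -0.0145  0.106 ] tray [-0.0619  0.0374]
[0.5301584827090715, -0.07306737067216004, -1.6533315143406124]
[[-0.     0.332 -0.943]
 [-0.    -0.943 -0.332]
 [-1.     0.     0.   ]] 0.0187 0.9
```

```bash
cat > fit.py <<'E'
from h import *
from scipy.optimize import least_squares
from scipy.spatial.transform import Rotation as Ro
def P(p,loc,z):
    a=p[2];c,s=np.cos(a),np.sin(a);x,y=np.array(loc)/1000
    return np.array([p[0]+c*x-s*y,p[1]+s*x+c*y,z])
def totray(p,w):
    c,s=np.cos(p[2]),np.sin(p[2]);d=np.array(w[:2])-p[:2]
    return np.round(np.array([c*d[0]+s*d[1],-s*d[0]+c*d[1]])*1000,1)
E
python3 - <<'E'
from fit import *
E=ext('top')
f=lambda u,v:(80+u/2.66-.3,140+v/2.66-.3)
obs=[((-153,103),(581,327)),((-153,-103),(617,76)),((21,-103),(405,41)),((21,103),(366,293))]
def r(p): return np.concatenate([np.array(w2px(E,P(p,l,.104)))-f(*q) for l,q in obs])
s=least_squares(r,[.5456,.0587,np.radians(82.7)]);print(s.x,np.degrees(s.x[2]),np.round(s.fun,1))
p=s.x; np.save('tray.npy',p)
print('lip',P(p,(130,0),.09), 'lip px zoom',(w2px(E,P(p,(130,0),.09))-[80,140])*2.66)
for n,q in [('A lowerleft',(393,223)),('B upper',(412,122)),('C right',(492,235)),('nut',(503,136))]:
    w=px2w(E,*f(*q),.101 if n!='nut' else .106)
    print(n,np.round(w,4),'tray',totray(p,w))
print(totray(p,readout.get_obs()['tool_pos']))
E
```

```text
[0.5428627  0.05835165 1.44309144] 82.68304916021472 [-0.   0.3  0.4 -0.7  0.2 -0.2 -0.5  0.5]
lip [0.55941924 0.18729304 0.09      ] lip px zoom [252.44601878 145.85668047]
A lowerleft [0.5006 0.0717 0.101 ] tray [ 7.9 43.7]
B upper [0.5822 0.0589 0.101 ] tray [  5.6 -38.9]
C right [ 0.493  -0.0078  0.101 ] tray [-72.  41.]
nut [ 0.5725 -0.0145  0.106 ] tray [-68.4 -38.7]
[-707.6  238.7]
```

```bash
cat >> fit.py <<'E'
p=np.array([0.5438,0.0585,np.radians(82.7)])
def go(targets):
    """targets: list of (trayx,trayy,phi_deg,z) -> print sequential world deltas"""
    o=readout.get_obs();pos=np.array(o['tool_pos']);R=Ro.from_euler('xyz',o['tool_rot'],degrees=True).as_matrix()
    yaw=np.degrees(np.arctan2(R[1,1],R[0,1]))
    print('t',o['time_s'],'pos',np.round(pos,4),'tray',totray(p,pos),'phi',round(yaw+90-np.degrees(p[2]),2),'F',np.round(o['force'],1),'w',round(o['grip_width'],4))
    for x,y,ph,z in targets:
        q=P(p,(x,y),z); yt=ph-90+np.degrees(p[2])
        print((x,y,ph,z),'d',np.round(q-pos,4),'turn',round(np.radians(yt-yaw),4)); pos=q;yaw=yt
E
python3 -c "
from fit import *
go([(-28,61.5,-26,.15),(-28,61.5,-26,.095),(60,18,-26,.095)])"
```

```text
t 0.9 pos [ 0.216  -0.613   0.2226] tray [-707.8  239.8] phi -63.29 F [ 0.2  0.3 -0.2] w 0.0871
(-28, 61.5, -26, 0.15) d [ 0.2632  0.6516 -0.0726] turn 0.6508
(-28, 61.5, -26, 0.095) d [ 0.     0.    -0.055] turn 0.0
(60, 18, -26, 0.095) d [0.0543 0.0818 0.    ] turn 0.0
```

```bash
python3 -m pendant '{"xyz":[[0.035,0.04,0],[0.035,0.04,0],[0.035,0.04,0],[0.035,0.04,0],[0.035,0.04,0],[0.035,0.04,0],[0.01,0.05,0],[0.01,0.05,0],[0.01,0.05,0],[0.01,0.05,0]],"turn":[0.065,0.065,0.065,0.065,0.065,0.065,0.065,0.065,0.065,0.065]}' 0.12 20
python3 -c "
from fit import *
go([(-28,61.5,-26,.15)])"
```

```text
time_s: 2.15
tool_pos: [0.4692, -0.1629, 0.2235]
tool_rot: [75.1, 89.6, -47.6]
force: [1.1, -0.2, 0.0]
grip_width: 0.0105
t 2.15 pos [ 0.4692 -0.1629  0.2235] tray [-229.    45.8] phi -25.36 F [ 1.1 -0.2  0. ] w 0.0105
(-28, 61.5, -26, 0.15) d [ 0.01    0.2014 -0.0735] turn -0.0111
```

```bash
python3 -m pendant '{"xyz":[[0.0025,0.05,-0.01],[0.0025,0.05,-0.015],[0.0025,0.05,-0.02],[0.0025,0.05,-0.02],[0,0,0]],"turn":[-0.011,0,0,0,0]}'
python3 -c "
from fit import *
go([(-28,61.5,-26,.115),(-28,61.5,-26,.095)])
save(read_camera('wrist'),'pics/w1.png');save(read_camera('top'),'pics/t1.png')
a=cv2.imread('pics/t1.png')[140:320,80:380]; cv2.imwrite('pics/t1z.png',cv2.resize(a,None,fx=2.66,fy=2.66))"
```

```text
time_s: 2.78
tool_pos: [0.48, 0.0483, 0.1591]
tool_rot: [92.2, 89.3, -30.6]
force: [-0.4, -0.2, -0.5]
grip_width: 0.0099
t 2.775 pos [0.48   0.0483 0.1591] tray [-18.2  62. ] phi -25.53 F [-0.4 -0.2 -0.5] w 0.0099
(-28, 61.5, -26, 0.115) d [-0.0008 -0.0098 -0.0441] turn -0.0083
(-28, 61.5, -26, 0.095) d [ 0.    0.   -0.02] turn 0.0
```

View pics/w1.png

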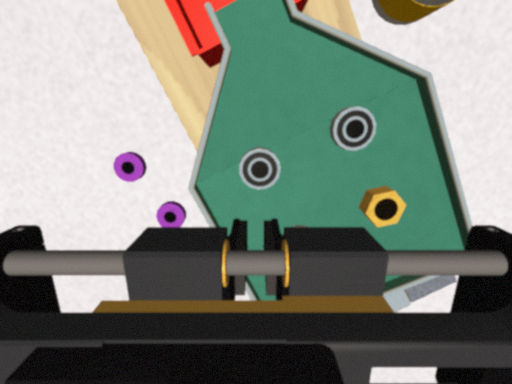

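View pics/t1z.png

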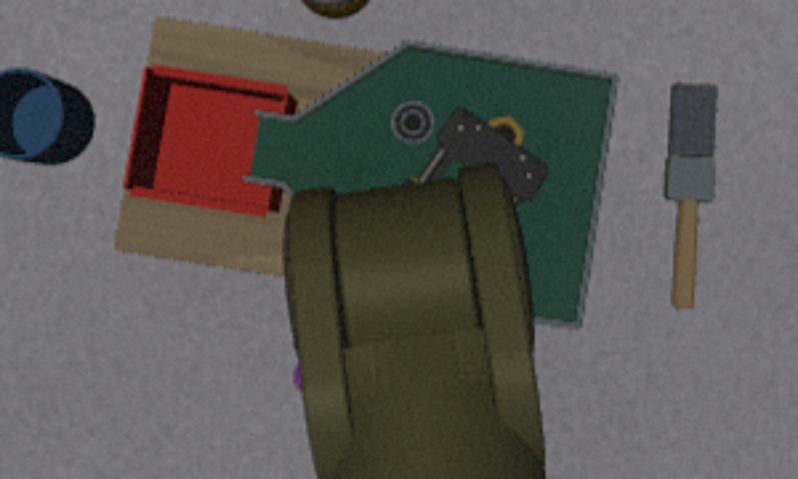

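```bash
python3 -c "
from fit import *
E=ext('wrist')
for n,q,z in [('A',(260,169),.101),('B',(354,128),.101),('nut',(384,207),.106),('spoutL corner',(228,47),.104),('spoutR corner',(290,13),.104),('taper L',(194,187),.104),('taper R',(430,75),.104),('TCP',None,0)]:
  if q: w=px2w(E,*q,z);print(n,np.round(w,4),totray(p,w))
print(w2px(E,readout.get_obs()['tool_pos']), [w2px(E,P(p,l,.104)) for l in [(100,25),(100,-25),(20,100),(20,-100)]])
"
```

```text
A [0.502  0.0669 0.101 ] [ 3.1 42.5]
B [0.5831 0.0536 0.101 ] [  0.1 -39.6]
nut [ 0.5729 -0.018   0.106 ] [-72.1 -38.6]
spoutL corner [0.5317 0.1559 0.104 ] [95.1 24.4]
spoutR corner [0.5808 0.1499 0.104 ] [ 95.4 -25.1]
taper L [0.448  0.0849 0.104 ] [14.  98.3]
taper R [0.6485 0.0575 0.104 ] [  12.3 -103.9]
[255.58307274 233.23138976] [array([224.08292653,  40.68095736]), array([287.27249263,   6.29086712]), array([188.67598863, 181.61115492]), array([422.13291905,  67.49757974])]
```

```bash
python3 -m pendant '{"xyz":[[-0.003,-0.010,-0.02],[0,0,-0.02],[0,0,-0.005],[0,0,0]],"turn":[0,0,0,0]}'
python3 -c "
from fit import *
go([(-25,61.5,-26,.095),(60,18,-26,.095)])"
```

```text
time_s: 3.38
tool_pos: [0.4808, 0.0267, 0.1168]
tool_rot: [90.7, 88.8, -33.1]
force: [-0.6, 0.7, 0.1]
grip_width: 0.0102
t 3.375 pos [0.4808 0.0267 0.1168] tray [-39.5  58.5] phi -26.49 F [-0.6  0.7  0.1] w 0.0102
(-25, 61.5, -26, 0.095) d [-0.0011  0.0148 -0.0218] turn 0.0085
(60, 18, -26, 0.095) d [0.0539 0.0788 0.    ] turn 0.0
```

```bash
python3 -m pendant '{"xyz":[[0,0.011,0],[0,0,-0.01],[0,0,-0.007],[0,0,0]],"turn":[0,0,0,0]}'
python3 -c "
from fit import *
go([(-25,61.5,-26,.095),(60,18,-26,.095)])"
```

```text
time_s: 3.88
tool_pos: [0.482, 0.0384, 0.1003]
tool_rot: [93.5, 88.6, -30.3]
force: [-0.0, 0.4, -0.5]
grip_width: 0.0104
t 3.875 pos [0.482  0.0384 0.1003] tray [-27.8  58.8] phi -26.5 F [-0.   0.4 -0.5] w 0.0104
(-25, 61.5, -26, 0.095) d [-0.0023  0.0032 -0.0053] turn 0.0087
(60, 18, -26, 0.095) d [0.0539 0.0788 0.    ] turn 0.0
```

```bash
python3 -m pendant '{"xyz":[[-0.0027,0,-0.003],[0,0,-0.002],[0.0055,0.008,0],[0.0055,0.008,0],[0.006,0.009,0],[0.006,0.009,0],[0.006,0.009,0],[0,0,0]],"turn":[0.009,0,0,0,0,0,0,0]}'
python3 -c "
from fit import *
go([(55.7,19.8,-26,.095)])
im=read_camera('wrist');save(im,'pics/w2.png')"
```

```text
time_s: 4.88
tool_pos: [0.5108, 0.0855, 0.0953]
tool_rot: [97.1, 88.6, -26.1]
force: [0.2, -0.4, 1.1]
grip_width: 0.0099
t 4.875 pos [0.5108 0.0855 0.0953] tray [22.6 36.1] phi -25.9 F [ 0.2 -0.4  1.1] w 0.0099
(55.7, 19.8, -26, 0.095) d [ 0.0204  0.0307 -0.0003] turn -0.0017
```

View pics/w2.png

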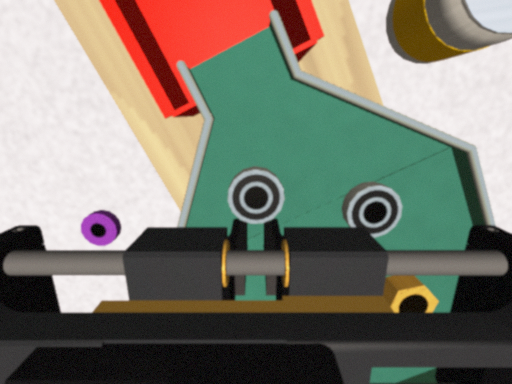

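```bash
python3 -c "
from fit import *
go([(55.7,19.8,-26,.095),(58.5,14.7,-19.5,.095),(61.7,10,-13,.095),(65.5,5.2,-6.5,.095),(70,1,0,.095),(116,0,0,.095)])"
```

```text
t 4.925 pos [0.5106 0.085  0.0952] tray [22.  36.3] phi -25.93 F [0.6 0.3 0.6] w 0.0105
(55.7, 19.8, -26, 0.095) d [ 0.0206  0.0313 -0.0002] turn -0.0012
(58.5, 14.7, -19.5, 0.095) d [0.0054 0.0021 0.    ] turn 0.1134
(61.7, 10, -13, 0.095) d [0.0051 0.0026 0.    ] turn 0.1134
(65.5, 5.2, -6.5, 0.095) d [0.0052 0.0032 0.    ] turn 0.1134
(70, 1, 0, 0.095) d [0.0047 0.0039 0.    ] turn 0.1134
(116, 0, 0, 0.095) d [0.0068 0.0455 0.    ] turn 0.0
```

```bash
python3 -m pendant '{"xyz":[[0.005,0.0078,0],[0.005,0.0078,0],[0.005,0.0078,0],[0.005,0.0078,0],[0.0054,0.0021,0],[0.0051,0.0026,0],[0.0052,0.0032,0],[0.0047,0.0039,0],[0,0,0]],"turn":[0,0,0,0,0.113,0.113,0.113,0.113,0]}'
python3 -c "
from fit import *
go([(70,1,0,.095),(116,0,0,.095)])
im=read_camera('wrist');save(im,'pics/w3.png')"
```

```text
time_s: 6.05
tool_pos: [0.5539, 0.132, 0.0951]
tool_rot: [96.5, 88.6, -0.1]
force: [0.5, 0.0, 0.3]
grip_width: 0.0104
t 6.05 pos [0.5539 0.132  0.0951] tray [74.2 -0.6] phi 0.71 F [0.5 0.  0.3] w 0.0104
(70, 1, 0, 0.095) d [-0.0022 -0.004  -0.0001] turn -0.0124
(116, 0, 0, 0.095) d [0.0068 0.0455 0.    ] turn 0.0
```

View pics/w3.png

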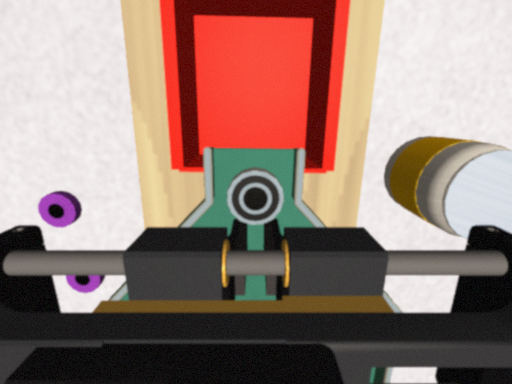

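```bash
python3 -m pendant '{"xyz":[[0.001,0.008,0],[0.001,0.008,0],[0.001,0.008,0],[0.001,0.008,0],[0.001,0.006,0],[0,0,0]],"turn":[0,0,0,0,0,0]}'
python3 -c "
from fit import *
go([(116,0,0,.095)])
im=read_camera('wrist');save(im,'pics/w4.png')"
```

```text
time_s: 6.85
tool_pos: [0.5586, 0.1735, 0.0953]
tool_rot: [96.1, 88.6, -0.7]
force: [0.0, -0.9, -0.3]
grip_width: 0.0107
t 6.85 pos [0.5586 0.1735 0.0953] tray [115.9  -0. ] phi 0.53 F [ 0.  -0.9 -0.3] w 0.0107
(116, 0, 0, 0.095) d [-0.      0.0001 -0.0003] turn -0.0093
```

View pics/w4.png

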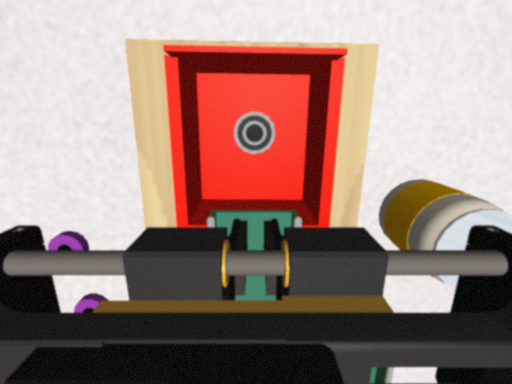

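```bash
python3 -c "
from fit import *
go([(60,0,0,.130),(-27.8,-54,24,.130),(-27.8,-54,24,.095)])"
```

```text
t 6.9 pos [0.5586 0.1731 0.0953] tray [ 1.155e+02 -1.000e-01] phi 0.51 F [-0.2 -0.5 -0.3] w 0.0102
(60, 0, 0, 0.13) d [-0.0071 -0.0551  0.0347] turn -0.0089
(-27.8, -54, 24, 0.13) d [ 0.0424 -0.0939  0.    ] turn 0.4189
(-27.8, -54, 24, 0.095) d [ 0.     0.    -0.035] turn 0.0
```

```bash
python3 -m pendant '{"xyz":[[0,0,0.02],[-0.002,-0.015,0.015],[-0.003,-0.025,0],[0.01,-0.025,0],[0.01,-0.025,0],[0.01,-0.025,0],[0.01,-0.02,0],[0,-0.01,0],[0,0,0],[0,0,0]],"turn":[0,0,0.08,0.08,0.08,0.08,0.08,0,0,0]}'
python3 -c "
from fit import *
im=read_camera('wrist');save(im,'pics/w5.png');go([(-27.8,-54,24,.115),(-27.8,-54,24,.095)])
"
```

```text
time_s: 8.15
tool_pos: [0.5972, 0.0236, 0.1442]
tool_rot: [88.6, 88.0, 15.3]
force: [0.5, 0.3, -0.5]
grip_width: 0.0102
t 8.2 pos [0.5972 0.0237 0.1442] tray [-27.8 -57.4] phi 23.95 F [-0.1  0.3  0.7] w 0.0107
(-27.8, -54, 24, 0.115) d [-0.0034  0.0004 -0.0292] turn 0.0008
(-27.8, -54, 24, 0.095) d [ 0.    0.   -0.02] turn 0.0
```

View pics/w5.png

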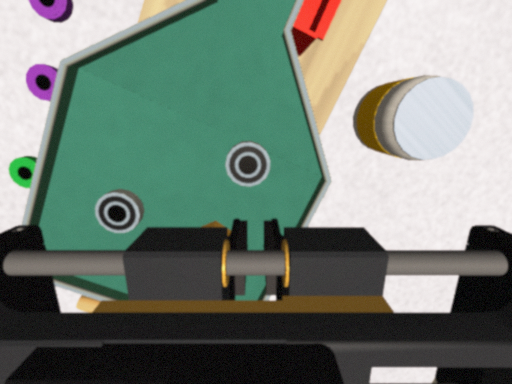

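```bash
python3 -m pendant '{"xyz":[[-0.0034,0.001,-0.015],[0,0,-0.015],[0,0,-0.012],[0,0,-0.005],[0,0,0]],"turn":[0,0,0,0,0]}'
python3 -c "
from fit import *
go([(-27.8,-54,24,.095),(54.8,-20,24,.095),(58,-14.5,18,.095),(61.7,-10,12,.095),(65.5,-5.2,6,.095),(70,-0.5,0,.095)])
"
```

```text
time_s: 8.82
tool_pos: [0.5917, 0.0272, 0.0924]
tool_rot: [90.8, 88.1, 17.6]
force: [0.2, -0.5, 0.7]
grip_width: 0.0102
t 8.825 pos [0.5917 0.0272 0.0924] tray [-25.  -51.4] phi 24.13 F [ 0.2 -0.5  0.7] w 0.0102
(-27.8, -54, 24, 0.095) d [ 0.0022 -0.0031  0.0026] turn -0.0023
(54.8, -20, 24, 0.095) d [-0.0232  0.0863  0.    ] turn 0.0
(58, -14.5, 18, 0.095) d [-0.005   0.0039  0.    ] turn -0.1047
(61.7, -10, 12, 0.095) d [-0.004   0.0042  0.    ] turn -0.1047
(65.5, -5.2, 6, 0.095) d [-0.0043  0.0044  0.    ] turn -0.1047
(70, -0.5, 0, 0.095) d [-0.0041  0.0051  0.    ] turn -0.1047
```

```bash
python3 -m pendant '{"xyz":[[0.001,0,0.0025],[-0.0036,0.010,0],[-0.0036,0.010,0],[-0.0036,0.012,0],[-0.0036,0.012,0],[-0.0036,0.012,0],[-0.003,0.012,0],[-0.002,0.009,0],[0,0,0]],"turn":[0,0,0,0,0,0,0,0,0]}'
python3 -c "
from fit import *
im=read_camera('wrist');save(im,'pics/w6.png');go([(54.8,-20,24,.095),(58,-14.5,18,.095),(61.7,-10,12,.095),(65.5,-5.2,6,.095),(70,-0.5,0,.095)])
"
```

```text
time_s: 9.95
tool_pos: [0.5685, 0.1115, 0.0967]
tool_rot: [90.1, 88.0, 17.1]
force: [0.1, -0.0, -0.1]
grip_width: 0.0102
t 10.0 pos [0.5687 0.1109 0.0966] tray [ 55.1 -18. ] phi 24.23 F [-0.5  0.3  0.5] w 0.0103
(54.8, -20, 24, 0.095) d [ 0.0019 -0.0005 -0.0016] turn -0.0041
(58, -14.5, 18, 0.095) d [-0.005   0.0039  0.    ] turn -0.1047
(61.7, -10, 12, 0.095) d [-0.004   0.0042  0.    ] turn -0.1047
(65.5, -5.2, 6, 0.095) d [-0.0043  0.0044  0.    ] turn -0.1047
(70, -0.5, 0, 0.095) d [-0.0041  0.0051  0.    ] turn -0.1047
```

View pics/w6.png

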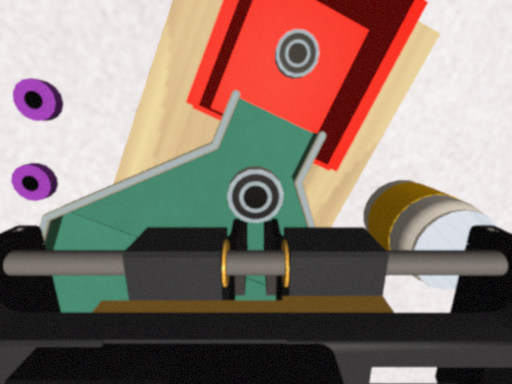

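```bash
python3 -m pendant '{"xyz":[[-0.0035,0.0036,-0.0015],[-0.004,0.0042,0],[-0.004,0.0044,0],[-0.0038,0.005,0],[0,0,0]],"turn":[-0.105,-0.105,-0.105,-0.105,0]}'
python3 -c "
from fit import *
go([(70,-0.5,0,.095),(116,0,0,.095)])
im=read_camera('wrist');save(im,'pics/w7.png')
"
```

```text
time_s: 10.62
tool_pos: [0.5548, 0.1237, 0.0949]
tool_rot: [86.3, 87.9, -11.9]
force: [0.3, 0.5, 0.2]
grip_width: 0.0105
t 10.625 pos [0.5548 0.1237 0.0949] tray [66.1 -2.6] phi -0.91 F [0.3 0.5 0.2] w 0.0105
(70, -0.5, 0, 0.095) d [-0.0016  0.0041  0.0001] turn 0.0158
(116, 0, 0, 0.095) d [0.0053 0.0457 0.    ] turn 0.0
```

View pics/w7.png

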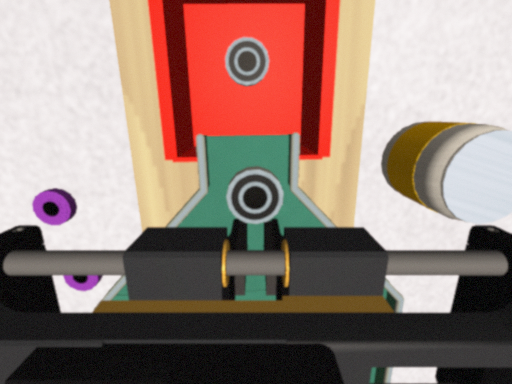

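```bash
python3 -m pendant '{"xyz":[[-0.002,0.004,0],[0.0005,0.008,0],[0.001,0.008,0],[0.001,0.008,0],[0.001,0.008,0],[0.001,0.008,0],[0.001,0.005,0],[0,0,0]],"turn":[0.015,0,0,0,0,0,0,0]}'
python3 -c "
from fit import *
go([(116,0,0,.095)])
im=read_camera('wrist');save(im,'pics/w8.png')"
```

```text
time_s: 11.68
tool_pos: [0.5592, 0.1757, 0.0948]
tool_rot: [87.2, 88.0, -9.9]
force: [-0.1, -0.0, -0.1]
grip_width: 0.0107
t 11.675 pos [0.5592 0.1757 0.0948] tray [118.2  -0.3] phi 0.19 F [-0.1 -0.  -0.1] w 0.0107
(116, 0, 0, 0.095) d [-0.0006 -0.0021  0.0002] turn -0.0032
```

View pics/w8.png

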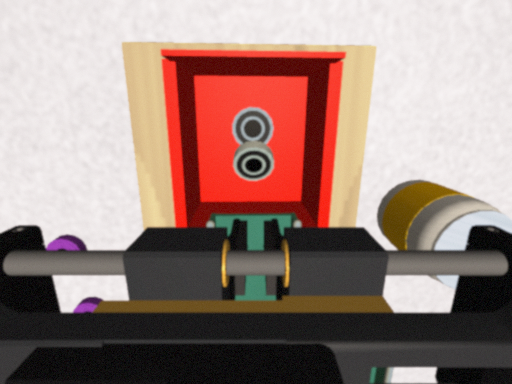

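```bash
python3 -c "
from fit import *
go([(60,0,0,.130),(-108,49.5,-13.3,.130),(-108,49.5,-13.3,.095),(50,12,-13.3,.095)])"
```

```text
t 11.725 pos [0.5591 0.1753 0.0947] tray [117.8  -0.4] phi 0.16 F [-0.4 -0.   0.2] w 0.0103
(60, 0, 0, 0.13) d [-0.0077 -0.0573  0.0353] turn -0.0029
(-108, 49.5, -13.3, 0.13) d [-0.0704 -0.1603  0.    ] turn -0.2321
(-108, 49.5, -13.3, 0.095) d [ 0.     0.    -0.035] turn 0.0
(50, 12, -13.3, 0.095) d [0.0573 0.152  0.    ] turn 0.0
```

```bash
python3 -m pendant '{"xyz":[[0,0,0.02],[-0.002,-0.015,0.018],[-0.004,-0.03,0],[-0.012,-0.035,0],[-0.012,-0.035,0],[-0.012,-0.035,0],[-0.012,-0.03,0],[-0.012,-0.025,0],[-0.008,-0.01,0],[0,0,0]],"turn":[0,0,-0.04,-0.04,-0.04,-0.04,-0.04,-0.035,0,0]}'
python3 -c "
from fit import *
im=read_camera('wrist');save(im,'pics/w9.png');go([(-108,49.5,-13.3,.125),(-108,49.5,-13.3,.095)])
"
```

```text
time_s: 12.98
tool_pos: [0.4867, -0.0457, 0.1476]
tool_rot: [90.9, 87.1, -20.2]
force: [0.3, -0.1, 0.2]
grip_width: 0.0104
t 13.025 pos [ 0.4872 -0.0451  0.1476] tray [-109.9   43. ] phi -13.69 F [0.7 0.1 0.6] w 0.0104
(-108, 49.5, -13.3, 0.125) d [-0.0062  0.0027 -0.0226] turn 0.0069
(-108, 49.5, -13.3, 0.095) d [ 0.    0.   -0.03] turn 0.0
```

View pics/w9.png

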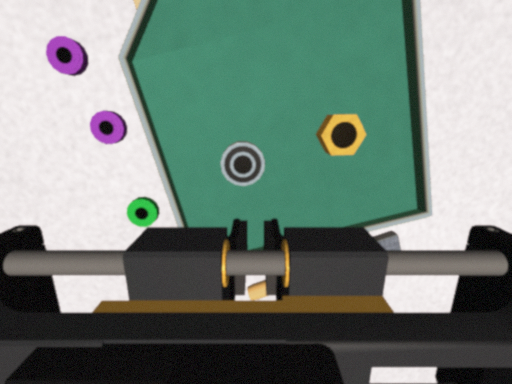

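```bash
python3 -m pendant '{"xyz":[[-0.0062,0.0025,-0.015],[0,0,-0.015],[0,0,-0.014],[0,0,-0.007],[0,0,0]],"turn":[0.007,0,0,0,0]}'
python3 -c "
from fit import *
im=read_camera('wrist');save(im,'pics/w10.png');go([(-108,49.5,-13.3,.095),(50,12,-13.3,.095)])
"
```

```text
time_s: 13.65
tool_pos: [0.4803, -0.0383, 0.0917]
tool_rot: [93.5, 87.2, -16.7]
force: [0.2, 0.7, 0.2]
grip_width: 0.0105
t 13.7 pos [ 0.4805 -0.0384  0.0921] tray [-104.1   50.5] phi -12.89 F [ 0.3 -0.8  0.8] w 0.0103
(-108, 49.5, -13.3, 0.095) d [ 0.0005 -0.0039  0.0029] turn -0.0071
(50, 12, -13.3, 0.095) d [0.0573 0.152  0.    ] turn 0.0
```

View pics/w10.png

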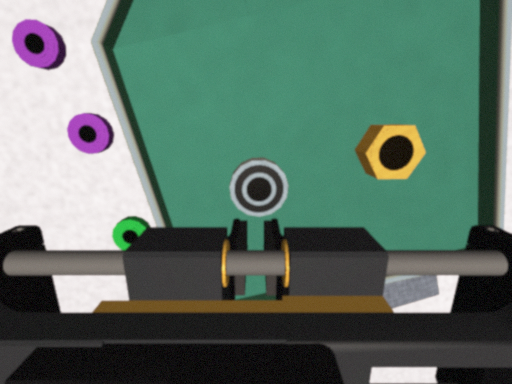

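Bearing C sits centred ahead of the fingers at (259,187); the nut at (392,152) is clear. Pushing.

```bash
python3 -m pendant '{"xyz":[[0,0,0.0025],[0.0034,0.009,0],[0.0038,0.010,0],[0.0038,0.010,0],[0.0045,0.012,0],[0.0045,0.012,0],[0.0045,0.012,0],[0.0045,0.012,0],[0.0038,0.01,0],[0,0,0]],"turn":[-0.006,0,0,0,0,0,0,0,0,0]}'
python3 -c "
from fit import *
im=read_camera('wrist');save(im,'pics/w11.png');go([(50,12,-13.3,.095),(58,7,-7,.095),(67,1,0,.095)])
"
```

```text
time_s: 14.95
tool_pos: [0.5171, 0.0562, 0.0962]
tool_rot: [94.9, 87.0, -15.6]
force: [-0.6, -0.2, 0.2]
grip_width: 0.0106
t 15.0 pos [0.5169 0.0556 0.0962] tray [-6.3 26.3] phi -13.21 F [-0.2 -0.9  0.7] w 0.0103
(50, 12, -13.3, 0.095) d [ 0.0213  0.0541 -0.0012] turn -0.0015
(58, 7, -7, 0.095) d [0.006  0.0073 0.    ] turn 0.11
(67, 1, 0, 0.095) d [0.0071 0.0082 0.    ] turn 0.1222
```

View pics/w11.png

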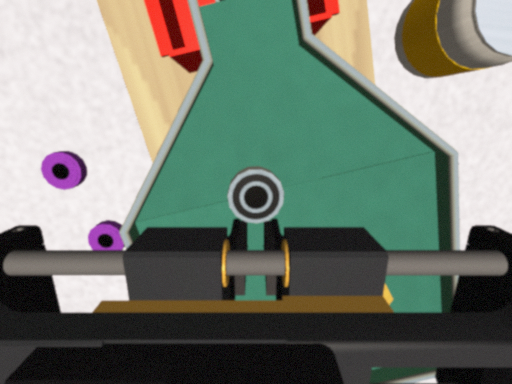

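Still cradled at (256,195). I'll continue to the mouth of the spout.

```bash
python3 -m pendant '{"xyz":[[0.004,0.0105,-0.001],[0.0043,0.011,0],[0.0043,0.011,0],[0.0043,0.011,0],[0.0043,0.0105,0],[0.006,0.0073,0],[0.007,0.008,0],[0,0,0]],"turn":[0,0,0,0,0,0.11,0.122,0]}'
python3 -c "
from fit import *
im=read_camera('wrist');save(im,'pics/w12.png');go([(67,1,0,.095),(117,0,0,.095)])
"
```

```text
time_s: 16.0
tool_pos: [0.5531, 0.1302, 0.095]
tool_rot: [94.8, 87.0, -2.1]
force: [-0.6, 0.1, 1.4]
grip_width: 0.0106
t 16.05 pos [0.5528 0.1298 0.0949] tray [71.9  0.1] phi 0.31 F [0.1 0.6 0.5] w 0.0106
(67, 1, 0, 0.095) d [-0.0015 -0.0047  0.0001] turn -0.0054
(117, 0, 0, 0.095) d [0.0073 0.0495 0.    ] turn 0.0
```

View pics/w12.png

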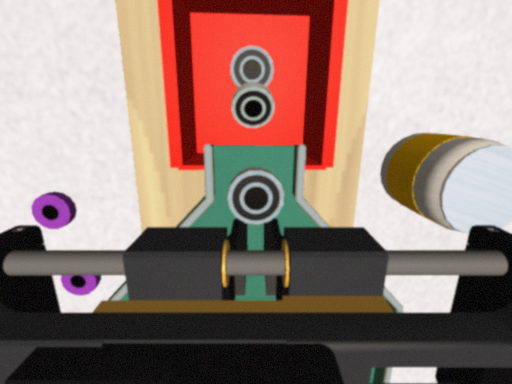

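```bash
python3 -m pendant '{"xyz":[[0.001,0.008,0],[0.001,0.008,0],[0.001,0.008,0],[0.001,0.008,0],[0.001,0.008,0],[0.001,0.004,0],[0,0,0],[0,0,0]],"turn":[0,0,0,0,0,0,0,0]}'
python3 -c "
from fit import *
im=read_camera('wrist');save(im,'pics/w13.png');go([(117,0,0,.095)])
"
```

```text
time_s: 17.05
tool_pos: [0.5587, 0.1769, 0.095]
tool_rot: [93.5, 87.0, -3.7]
force: [0.6, 0.2, 0.9]
grip_width: 0.0106
t 17.1 pos [0.5587 0.1769 0.095 ] tray [119.3   0.3] phi 0.1 F [-0.4 -0.   0.7] w 0.0105
(117, 0, 0, 0.095) d [ 0.     -0.0023  0.    ] turn -0.0017
```

View pics/w13.png

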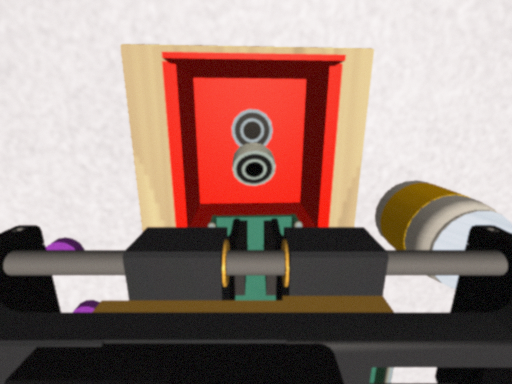

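```bash
python3 -m pendant '{"xyz":[[0,0,0.02],[-0.001,-0.01,0.03],[-0.001,-0.01,0.04],[-0.001,-0.02,0.03],[0,-0.02,0],[0,0,0],[0,0,0]],"turn":[0,0,0,0,0,0,0]}'
python3 -c "
from fit import *
im=read_camera('wrist');save(im,'pics/w14.png');im=read_camera('scene');save(im,'pics/s14.png')
a=cv2.imread('pics/s14.png')[140:340,180:430]; cv2.imwrite('pics/s14z.png',cv2.resize(a,None,fx=3,fy=3,interpolation=cv2.INTER_CUBIC))
go([])
"
```

```text
time_s: 17.98
tool_pos: [0.5564, 0.1164, 0.2272]
tool_rot: [94.3, 86.6, -2.8]
force: [-0.9, 0.5, -0.4]
grip_width: 0.0103
t 18.075 pos [0.5562 0.1164 0.2266] tray [59. -5.] phi 0.17 F [ 0.3 -0.1 -0. ] w 0.0107
```

View pics/w14.png

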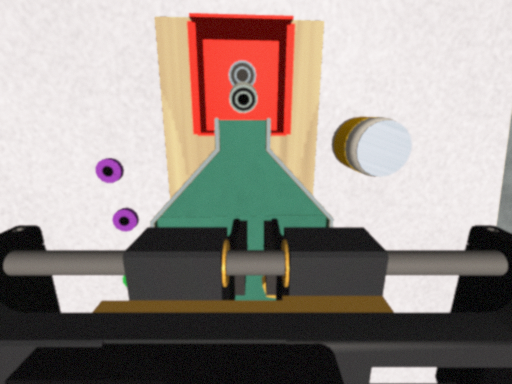

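View pics/s14z.png

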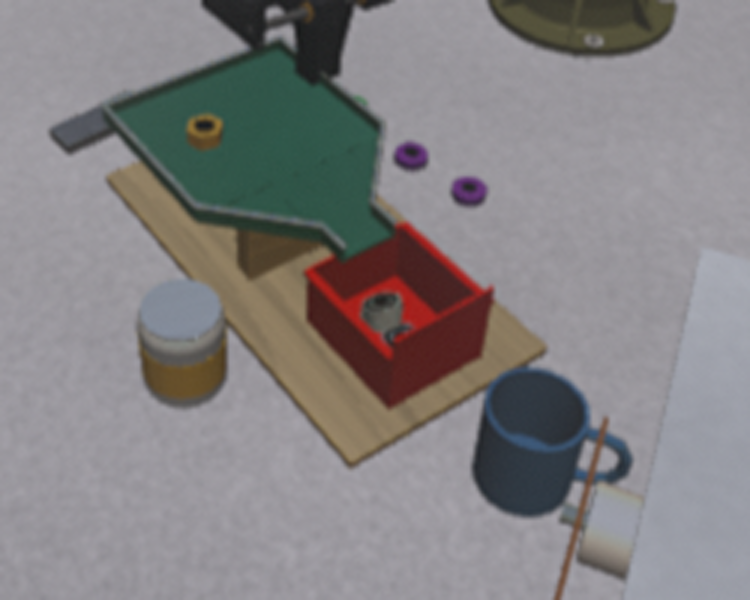

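```bash
python3 -m pendant '{"xyz":[[0,-0.03,0.02],[0,-0.03,0.02],[0,0,0],[0,0,0]],"turn":[0,0,0,0]}'
python3 -c "
from fit import *
ims=[]
im=read_camera('scene');save(im,'pics/s15.png')
E=ext('scene')
for k in ['bearing1','nut','paint_tin','mug','brush']:
  for d in pinpoint('scene',k)[:6]: w=c2w('scene',d['at'],E);print(k,round(d['score'],2),np.round(w,3),totray(p,w))
wi=read_camera('wrist')
a=cv2.resize(im[210:290,275:355],(390,390),interpolation=cv2.INTER_CUBIC)
b=cv2.resize(wi[20:180,160:320],(390,390),interpolation=cv2.INTER_CUBIC)
save(np.hstack([a,b]),'pics/c15.png')
"
```

```text
time_s: 18.58
tool_pos: [0.5543, 0.0602, 0.2652]
tool_rot: [97.0, 86.9, 0.3]
force: [-0.7, 0.2, -0.2]
grip_width: 0.0104
bearing1 0.58 [0.564 0.215 0.038] [158.  -0.]
bearing1 0.57 [0.372 0.141 0.004] [ 59.6 180.6]
bearing1 0.57 [0.369 0.064 0.005] [-16.8 174.3]
bearing1 0.56 [0.566 0.239 0.019] [181.8   0.8]
bearing1 0.48 [0.567 0.215 0.029] [158.6  -3.3]
nut 0.48 [ 0.575 -0.013  0.094] [-67.  -39.9]
paint_tin 0.94 [ 0.718  0.13  -0.004] [  93.4 -163.3]
mug 0.56 [ 0.581  0.387 -0.001] [330.6   5.1]
brush 0.68 [ 0.532 -0.187 -0.001] [-245.1  -19.7]
```

View pics/c15.png

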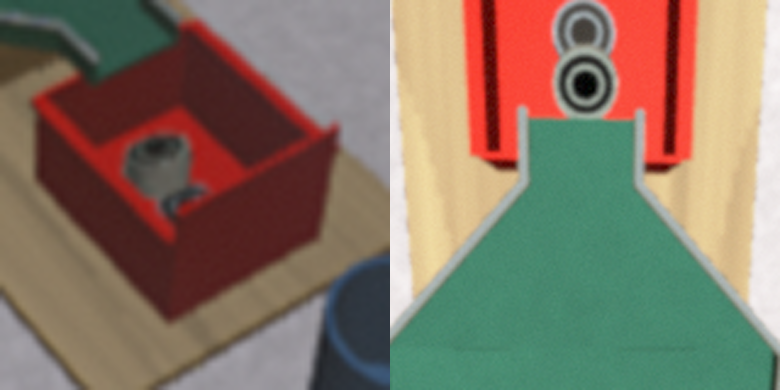

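All three bearings are in the bin: one flat, and two stacked beside it. The network reports three there, at tray x 158, 159 and 182 mm. The nut, tin, mug and brush match their first positions, and the robot is clear of everything.

```bash
python3 -c "
from cell import sign_off
print(sign_off())"
```

```text
the job is handed in; nothing more can be done
None
```

All three steel bearings are in the red bin, and the job is handed in at about 19 s on the robot's clock. I slid each one along the tray with nearly shut fingertips, turned it into line at the mouth of the spout, and pushed it over the edge before fetching the next. The other bearings stayed well back from the spout each time.

**Last checks:**
- **Bearings:** The final scene picture shows no bearing on the tray or in the spout. The third bearing landed on top of the second, so straight after the last push only two showed in the wrist picture. The scene picture shows the stack, and the network reported three in the bin, at 19, 29 and 38 mm above the table.
- **Nut, tin, mug and brush:** All are within 5 mm of where they were first measured, about as accurate as the measurement.
- **Look-alikes:** I never touched the purple and green ones. The network again found both purple ones within about 2 mm of their first positions, and I did not re-measure the green one.
- **Robot:** It stopped with the TCP at 0.265 m, touching nothing, and the force readings I saw stayed below about 2 N.

**Disagreement:** Wrist-camera positions differed from the top camera by about 5 mm along the tray, probably because the arm was still settling. The shift was the same for every point, so I pushed by what the pictures showed relative to each other.

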